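Set out the reagents for a titration

ROBOT

A 7-joint arm with a two-finger parallel gripper is mounted at the origin on a cart in front of the work surface, level with it; the furniture and walls round the work are solid. World frame = base frame: x ahead of the robot, y to its left, z up, the work surface at z = 0. Lengths are in m, angles in rad, forces in N, time in s.
With the tool pointing down it reaches from about 0.35 to 0.775 m from the base axis. Payload 3.1 kg.
Tool frame: the origin (TCP) lies where the fingers leave the gripper's body, on its centre line; the fingertips stand 73 mm ahead of it and the grasp point (between the pads) lies 54 mm ahead of it; z points along the fingers, y is the direction in which the jaws open and shut (so a half turn about z gives the same grasp; the last joint's range is limited). The gripper opens to 85 mm and grips with 20 to 120 N. Pads are 22 mm wide; open, the fingers measure 114 mm over their backs; the gripper's body (76 mm by 85 mm) begins 54 mm behind the grasp point. The pads swing forward as they close: fully open they stand 13 mm farther back than shut.
Start: joints at [1.22, 0.311, 0.014, 1.512, -0.004, 1.319, -0.027], TCP at [0.167, -0.524, 0.304] pointing down, gripper open.
Joint ranges: [-2.7, 2.7], [-0.3, 1.91], [-1.27, 1.3], [0.12, 2.57], [-1.44, 4.58], [0.2, 2.03], [-3.05, 3.05]. Speed limits (rad/s): [2.79, 2.79, 3.14, 3.14, 3.14, 3.14, 3.14].

INTERFACE

Orientations are given as a unit quaternion [x, y, z, w].
In Python, from plant import bot gives the robot as it stands. The module is installed in compiled form; this text tells all that it offers. Calls block until the motion is done:
- bot.move_to(position, orientation): joint-space move of the TCP to a pose.
- bot.servo_line(position, rate=0.15, rotation=None): straight line of the TCP; rotation=None keeps the orientation; rate is the mean speed in m/s.
- bot.movej(angles): joint-space move.
- bot.command_gripper(opening): finger opening in m; the grip force is fixed at half the most; returns when the fingers have stopped.
- bot.wait(seconds).
- bot.ik(position, orientation): joint angles nearest the present ones, or None.
- bot.get_state(): the state.
- bot.grab_frame(name): name is "scene" or "top" or "wrist"; returns a dict with "image" (420x560x3 uint8, red, green, blue), "range_z" (420x560 float32, m along the optical axis (not along the pixel's ray), 0 where there is no reading), "fx", "fy", "cx", "cy" (pixels), "pose" (4x4, takes a point from camera to world coordinates); the wrist camera has in their place "hand_eye" (4x4, takes a point from camera to tool coordinates, whose origin is the TCP and whose axes are the flange's). Camera axes: x right, y down, z forward; pixel columns grow to the right and rows downward; lengths in m; the calibration is good to about 2 mm. A picture is of the moment at which its call begins: read the wrist's pose just before it.
A pose or a line that the arm cannot do raises bot.PlanningError and nothing moves.
- bot.finish_job(): hands the job in, once; it reports no verdict.
The state is a dict: "clock": time; "joints": joint angles; "qvel": joint speeds; "joint_efforts": joint torques, N m; "ee_pos": TCP position; "eef_rot": TCP orientation; "wrist_force": force on the tool from outside, world axes, zero at the start; "torque": the same for the moment, N m; "finger_gap": finger opening in m.
Only numpy, scipy, OpenCV 4.12 (cv2) and the standard library are available. Lean on these libraries where they do the work, as an engineer would, in place of code of your own. Each camera call takes 0.05 s, during which the arm holds its last target.

TASK

Set out the bench for the next titration: on the blue tray, stand the blue-capped amber bottle on the left seat as you see it from the robot, the black-capped amber bottle on the right seat, and the white red-capped bottle on the seat between them. Stand the bead jar on the white coaster and lay the orange rubber stopper, wide end up, on top of the jar's lid, everything centred and upright. Tip nothing over and leave the timer, the beaker and the wash bottle where they are.

Things in the scene. Friction and masses are not known exactly. Their poses are not given: they have to be found in the camera images.
- solvent_bottle: amber glass bottle with BLUE cap (solvent), round, 56 mm diameter, 118 mm tall; straight body from the bench up to about 70 mm, above it shoulder and narrower cap; origin at the centre of its underside, z up; stands upright at the start
- standard_bottle: amber glass bottle with BLACK cap (standard), round, 49 mm diameter, 96 mm tall; straight body up to about 60 mm; origin at the centre of its underside, z up; stands upright at the start
- buffer_bottle: small white plastic bottle with RED cap (buffer), round, 45 mm diameter, 82 mm tall; straight body up to about 50 mm; origin at the centre of its underside, z up; stands upright at the start
- bead_jar: clear jar of drying beads with flat white lid, round, 52 mm diameter over its whole height of 76 mm; the lid does not come off; origin at the centre of its underside, z up; stands upright at the start
- rubber_stopper: orange rubber stopper, round, slightly tapered: 31 mm diameter at the top, 27 mm below, 20 mm tall; origin at the centre of its underside, z up; stands upright at the start, wide end up
- blue_tray: blue flat spill tray, 246 x 92 mm, fixed to the bench; floor 5 mm above the bench, lip 7 mm above the bench. Three grey round seats (62 mm, black outline) in a row: centres at y = +0.078 (left), 0 (middle), -0.078 (right) m along the tray's own y axis, at x = 0. Origin at the centre of its underside; y runs along the row to the left as seen from the robot, x away from the robot, z up
- white_coaster: white round coaster, 92 mm diameter, 5 mm thick, flat top with one grey round seat (62 mm) at its centre, fixed to the bench; origin at the centre of its underside, z up
- timer: white bench timer lying flat, 66 x 62 x 18 mm; bystander, leave it alone; origin at the centre of its underside
- beaker: empty glass beaker, 44 mm diameter, 58 mm tall; bystander, leave it alone; origin at the centre of its underside
- wash_bottle: white wash bottle with blue cap and bent spout, 67 x 96 mm, 174 mm tall; bystander, leave it alone; origin under its middle, at the underside

How it is judged:
At the end, for the whole second after the job is handed in: Blue-capped bottle on the left, red-capped on the middle, black-capped on the right tray seat (each within 12 mm along both tray axes), jar within 12 mm of the coaster's centre, stopper on its lid within 12 mm of the jar's axis; all upright within 0.15 rad, at rest, released (x of solvent_bottle in the frame of blue_tray between -0.012 and 0.012 m and y of solvent_bottle in the frame of blue_tray between 0.066 and 0.09 m and z of solvent_bottle in the frame of blue_tray between 0.001 and 0.009 m and x of buffer_bottle in the frame of blue_tray between -0.012 and 0.012 m and y of buffer_bottle in the frame of blue_tray between -0.012 and 0.012 m and z of buffer_bottle in the frame of blue_tray between 0.001 and 0.009 m and x of standard_bottle in the frame of blue_tray between -0.012 and 0.012 m and y of standard_bottle in the frame of blue_tray between -0.09 and -0.066 m and z of standard_bottle in the frame of blue_tray between 0.001 and 0.009 m and horizontal distance between bead_jar and white_coaster below 0.012 m and z of bead_jar in the frame of white_coaster between 0.001 and 0.009 m and horizontal distance between rubber_stopper and bead_jar below 0.012 m and z of rubber_stopper in the frame of bead_jar between 0.07 and 0.082 m and angle between each of solvent_bottle, standard_bottle, buffer_bottle, bead_jar, rubber_stopper's own z axis and vertical below 0.15 rad and linear speed of each of solvent_bottle, standard_bottle, buffer_bottle, bead_jar, rubber_stopper below 0.02 m/s); the robot touches nothing.
It fails at once if the bench timer is pushed more than 30 mm or knocked over (distance of timer from where it was at the start of the episode above 0.03 m or angle between timer's own z axis and vertical above 0.5 rad).
It fails at once if the glass beaker is pushed more than 30 mm or knocked over (distance of beaker from where it was at the start of the episode above 0.03 m or angle between beaker's own z axis and vertical above 0.5 rad).
It fails at once if the wash bottle is pushed more than 30 mm or knocked over (distance of wash_bottle from where it was at the start of the episode above 0.03 m or angle between wash_bottle's own z axis and vertical above 0.5 rad).
It fails at once if a bottle or the jar is tipped over (more than 0.7 rad) (angle between any of solvent_bottle, standard_bottle, buffer_bottle, bead_jar's own z axis and vertical above 0.7 rad).
It also fails if it takes over 118 s, if anything falls off the work surface, if the arm or the gripper's body presses on something with over 40 N, if the wrist force passes 120 N, or if a joint passes its speed limit or range.

## Working session

There is one attempt and no reset: what is moved stays moved. The work goes in short steps, each a Python script; the robot and the scene stay as the last script left them, time stands still between calls to the robot, and variables do not carry over. Pictures are saved under pics/ and viewed, and the job is handed in when it is done.

```bash
mkdir -p pics; cat > h.py <<'E'
import numpy as np, cv2
from plant import bot
def save(n,im): cv2.imwrite('pics/'+n+'.png',cv2.cvtColor(im,cv2.COLOR_RGB2BGR))
def pts(f):
    h,w=f['range_z'].shape; u,v=np.meshgrid(np.arange(w),np.arange(h)); z=f['range_z']
    P=np.stack([(u-f['cx'])/f['fx']*z,(v-f['cy'])/f['fy']*z,z],-1)
    return P@f['pose'][:3,:3].T+f['pose'][:3,3]
def ray(f,u,v,h):
    d=f['pose'][:3,:3]@np.array([(u-f['cx'])/f['fx'],(v-f['cy'])/f['fy'],1.]); o=f['pose'][:3,3]
    return o+d*(h-o[2])/d[2]
E
python3 - <<'E'
from h import *
for n in ('scene','top'):
    f=bot.grab_frame(n); save(n+'0',f['image']); print(n,f['fx'],f['cx'],f['cy'],f['pose'].round(3).tolist())
s=bot.get_state(); print(s)
E
```

```text
scene 516.3652182116616 289.4850040197929 221.799833873462 [[-0.56, -0.446, 0.699, -0.511], [-0.829, 0.313, -0.464, 0.582], [-0.012, -0.839, -0.545, 0.822], [0.0, 0.0, 0.0, 1.0]]
top 538.6807219781342 278.4887939428636 213.71913171479449 [[-0.321, -0.916, 0.241, 0.103], [-0.947, 0.308, -0.089, 0.042], [0.007, -0.256, -0.967, 1.737], [0.0, 0.0, 0.0, 1.0]]
{'clock': 0.1, 'joints': array([ 1.22029788,  0.31165637,  0.01399155,  1.5129076 , -0.00439674,
        1.31919133, -0.02721121]), 'qvel': array([-0.00017932, -0.00185712, -0.00059213, -0.00384319, -0.00013732,
        0.00148417,  0.00024929]), 'joint_efforts': array([ 9.38950616e-04, -3.80856943e+01,  1.46763325e-01, -2.31243163e+01,
        1.22957097e-02,  8.08404089e-03, -1.80020129e-05]), 'ee_pos': array([ 0.16701956, -0.52350152,  0.30291927]), 'eef_rot': array([ 9.88098353e-01,  1.53819730e-01, -2.09368418e-04, -1.04521754e-03]), 'wrist_force': array([ 0.84711101, -0.14880919, -0.24368528]), 'torque': array([0.03789685, 0.04964566, 0.01211222]), 'finger_gap': 0.08540542512583209}
```

View pics/scene0.png

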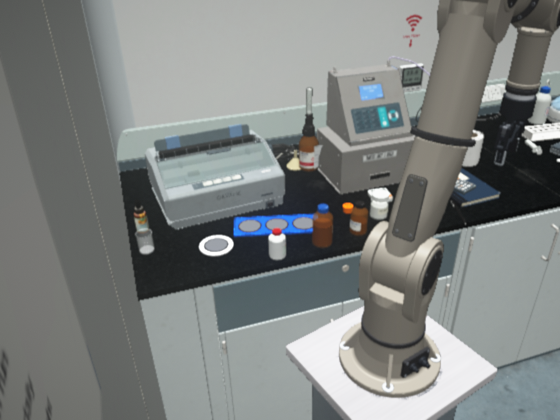

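View pics/top0.png

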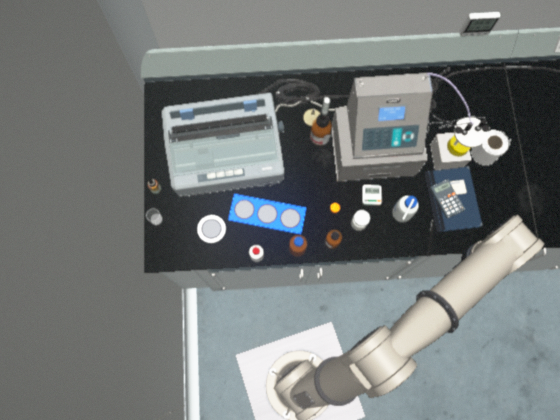

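Top view: coaster ~(212,229), tray ~(267,213), red-cap ~(256,253), blue-cap ~(298,244), black-cap ~(333,239), stopper ~(335,208), jar ~(361,219), timer ~(372,194), wash bottle ~(405,208), beaker ~(154,216). I'll enlarge that area and measure the positions.

```bash
python3 - <<'E'
from h import *
f=bot.grab_frame('top'); im=f['image']
c=im[175:275,140:430]; save('top_crop',cv2.resize(c,None,fx=2.75,fy=2.75,interpolation=cv2.INTER_CUBIC))
P=pts(f); R,G,B=[im[...,i].astype(int) for i in range(3)]
def comp(m,name,h,win):
    mm=np.zeros(m.shape,np.uint8); x0,x1,y0,y1=win; mm[y0:y1,x0:x1]=m[y0:y1,x0:x1]
    n,l,s,cen=cv2.connectedComponentsWithStats(mm)
    i=1+np.argmax(s[1:,4]); u,v=cen[i]; q=P[l==i]; q=q[f['range_z'][l==i]>0]
    print(name,s[i],cen[i].round(1),'ray',ray(f,u,v,h).round(4),'depth med',np.median(q,0).round(3), 'zrange',np.percentile(q[:,2],[5,95]).round(3)); return l==i
comp((R>150)&(G<80)&(B<80),'red',.082,(240,275,235,270))
comp((B>100)&(R<80),'bluecap',.118,(285,312,232,258))
comp((R>180)&(G>80)&(B<80),'stop',.02,(325,345,200,216))
comp((R>150)&(G>150)&(B>150),'jarlid',.076,(350,372,205,235))
comp((R>150)&(G>150)&(B>150),'timer',.018,(360,385,183,207))
comp((R>150)&(G>150)&(B>150),'wash',.1,(392,420,190,225))
m=comp((R>120)&(G>120)&(B>120),'coaster',.005,(190,230,210,246))
m=comp((B>120)&(R<70),'tray',.006,(220,315,190,240))
cn,_=cv2.findContours(m.astype(np.uint8),0,1); r=cv2.minAreaRect(cn[0]); print(r)
for b in cv2.boxPoints(r): print(ray(f,*b,.006).round(4))
comp((abs(R-B)<40)&(R>120),'seatL',.005,(232,256,198,222))
comp((abs(R-B)<40)&(R>120),'seatM',.005,(256,279,202,226))
comp((abs(R-B)<40)&(R>120),'seatR',.005,(280,302,207,230))
for (u,v) in [(333,239),(333,236),(361,219),(405,208),(372,194),(154,216),(298,244)]: print(u,v,P[v,u].round(3))
for y in range(228,250,2): print(y,im[y,322:346:2].tolist())
E
```

```text
red [254 249   4   5  17] [255.5 250.6] ray [ 0.4252 -0.0032  0.082 ] depth med [ 0.425 -0.003  0.085] zrange [0.079 0.091]
bluecap [295 237   8   9  58] [298.4 241.2] ray [ 0.4041 -0.136   0.118 ] depth med [ 0.404 -0.136  0.119] zrange [0.111 0.125]
stop [330 203  10  10  76] [334.6 207.2] ray [ 0.4925 -0.2984  0.02  ] depth med [ 0.492 -0.298  0.02 ] zrange [0.002 0.027]
jarlid [353 210  17  18 245] [360.8 218.5] ray [ 0.4182 -0.3536  0.076 ] depth med [ 0.419 -0.354  0.076] zrange [0.043 0.083]
timer [362 185  20  20 335] [371.5 194.3] ray [ 0.4957 -0.4309  0.018 ] depth med [ 0.495 -0.432  0.017] zrange [0.006 0.026]
wash [398 196  20  24 240] [406.4 207.2] ray [ 0.4021 -0.4976  0.1   ] depth med [ 0.396 -0.489  0.113] zrange [0.093 0.167]
coaster [197 214  29  29 669] [211.  228.4] ray [0.5581 0.1107 0.005 ] depth med [0.558 0.111 0.005] zrange [-0.002  0.012]
tray [228 193  79  42 451] [273.6 213.3] ray [ 0.5408 -0.1013  0.006 ] depth med [ 0.538 -0.112  0.004] zrange [-0.004  0.013]
((266.7939147949219, 213.31494140625), (75.91374969482422, 28.819984436035156), 10.95406341552
[... 1938 characters left out ...]
43, 45, 51], [54, 53, 58], [94, 88, 86], [108, 69, 50], [144, 89, 49], [151, 89, 44], [154, 94, 48], [153, 93, 48], [142, 87, 42], [78, 59, 47], [42, 44, 47], [41, 48, 47]]
244 [[47, 48, 54], [47, 49, 53], [90, 88, 87], [104, 95, 89], [104, 69, 50], [120, 74, 42], [131, 79, 42], [119, 74, 40], [86, 58, 42], [45, 43, 43], [40, 39, 43], [41, 42, 45]]
246 [[40, 43, 51], [47, 52, 55], [56, 55, 56], [102, 97, 90], [112, 106, 101], [93, 70, 54], [96, 64, 42], [77, 55, 42], [53, 46, 45], [49, 52, 54], [46, 45, 47], [39, 42, 40]]
248 [[40, 42, 49], [38, 37, 45], [44, 48, 50], [54, 50, 52], [73, 63, 58], [71, 59, 52], [62, 51, 47], [45, 42, 43], [44, 46, 49], [47, 47, 51], [43, 43, 48], [42, 41, 43]]
```

View pics/top_crop.png

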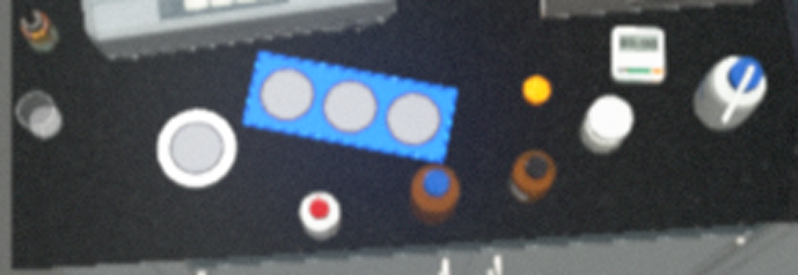

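Seat spacing comes out at 77.8 mm, against 78 mm given, and the measured heights match the given sizes. Next I check reach, printer clearance and the black cap.

```bash
cat >> h.py <<'E'
from scipy.spatial.transform import Rotation as Ro
SL,SM,SR=np.array([.5866,-.0126]),np.array([.5481,-.0802]),np.array([.5091,-.1478])
CO=np.array([.5581,.1107])
ty=(SL-SR)/np.linalg.norm(SL-SR); tx=np.array([ty[1],-ty[0]])
def quat(j):
    y=np.array([j[0],j[1],0]); y=y/np.linalg.norm(y); z=np.array([0,0,-1.]); x=np.cross(y,z)
    return Ro.from_matrix(np.stack([x,y,z],1)).as_quat()
Q=quat(tx)
E
python3 - <<'E'
from h import *
f=bot.grab_frame('top'); im=f['image'].astype(int); P=pts(f)
m=np.zeros(im.shape[:2],bool); w=im[229:250,324:346]; m[229:250,324:346]=(w.max(2)<90)&(w.min(2)>52)
m[241:]=0; m=m.astype(np.uint8)
n,l,s,c=cv2.connectedComponentsWithStats(m); i=1+np.argmax(s[1:,4]); print(s[i],c[i],ray(f,*c[i],.096))
BL=ray(f,*c[i],.096)[:2]
for nm,c in (('SL',SL),('SM',SM),('SR',SR),('CO',CO)):
    q=P[(P[...,2]>.05)&(f['range_z']>0)]; q=q[(q[:,0]>c[0]-.02)]; d=np.hypot(*(q[:,:2]-c).T); k=d.argsort()[:3]; print(nm,q[k].round(3).tolist(),d[k].round(3))
print('tx',tx,'ty',ty)
for s in (1,-1):
  for p in [(.425,-.003),(.404,-.136),BL,(.418,-.354),(.4925,-.298),SL,SM,SR,CO]:
    for z in (.08,.3):
      j=bot.ik([*p,z],quat(s*tx)); print(s,np.round(p,3),z,None if j is None else np.round(j,2).tolist())
E
```

```text
[331 232   8   8  45] [334.73333333 235.28888889] [ 0.38983891 -0.25221311  0.096     ]
SL [[0.65, -0.018, 0.093], [0.65, -0.029, 0.103], [0.653, -0.023, 0.112]] [0.064 0.066 0.067]
SM [[0.638, -0.099, 0.112], [0.638, -0.102, 0.097], [0.639, -0.098, 0.057]] [0.092 0.093 0.093]
SR [[0.63, -0.153, 0.082], [0.63, -0.15, 0.095], [0.631, -0.15, 0.104]] [0.121 0.121 0.121]
CO [[0.673, 0.096, 0.109], [0.673, 0.096, 0.088], [0.672, 0.089, 0.094]] [0.115 0.115 0.116]
tx [ 0.86757104 -0.49731328] ty [0.49731328 0.86757104]
1 [ 0.425 -0.003] 0.08 [0.52, 0.43, -0.67, 2.09, 0.39, 0.74, -0.92]
1 [ 0.425 -0.003] 0.3 [0.65, 0.1, -0.73, 1.81, 0.07, 1.26, -0.62]
1 [ 0.404 -0.136] 0.08 [0.65, 0.38, -0.43, 2.09, 0.24, 0.71, -0.46]
1 [ 0.404 -0.136] 0.3 [0.74, 0.08, -0.49, 1.81, 0.04, 1.26, -0.28]
1 [ 0.39  -0.252] 0.08 [0.8, 0.43, -0.33, 2.0, 0.2, 0.74, -0.17]
1 [ 0.39  -0.252] 0.3 [0.83, 0.15, -0.33, 1.73, 0.05, 1.27, -0.03]
1 [ 0.418 -0.354] 0.08 [0.84, 0.55, -0.23, 1.78, 0.16, 0.83, 0.02]
1 [ 0.418 -0.354] 0.3 [0.87, 0.32, -0.26, 1.52, 0.08, 1.31, 0.08]
1 [ 0.492 -0.298] 0.08 [0.72, 0.6, -0.29, 1.7, 
[... 1118 characters left out ...]
, 0.18, 1.53, -0.06, 1.31, -2.94]
-1 [ 0.492 -0.298] 0.08 [0.36, 0.59, 0.22, 1.71, -0.16, 0.86, -3.02]
-1 [ 0.492 -0.298] 0.3 [-0.2, 0.56, 1.13, 1.47, -0.5, 1.43, -2.73]
-1 [ 0.587 -0.013] 0.08 [0.66, 0.9, -1.08, 1.64, 0.86, 1.15, 1.98]
-1 [ 0.587 -0.013] 0.3 [0.65, 0.6, -1.08, 1.38, 0.53, 1.46, 2.22]
-1 [ 0.548 -0.08 ] 0.08 [0.82, 0.84, -1.08, 1.74, 0.83, 1.1, 2.08]
-1 [ 0.548 -0.08 ] 0.3 [0.83, 0.53, -1.08, 1.48, 0.46, 1.41, 2.36]
-1 [ 0.509 -0.148] 0.08 [0.99, 0.8, -1.08, 1.81, 0.81, 1.06, 2.21]
-1 [ 0.509 -0.148] 0.3 [1.01, 0.47, -1.08, 1.54, 0.41, 1.38, 2.52]
-1 [0.558 0.111] 0.08 [0.47, 0.87, -1.08, 1.7, 0.84, 1.12, 1.75]
-1 [0.558 0.111] 0.3 [0.46, 0.56, -1.08, 1.44, 0.49, 1.43, 2.01]
```

The printer edge is about 64 mm from the left seat's centre, so there I'll use a yaw squarer to its front and a limited opening on release. First I hover over the red-capped bottle and look.

```bash
cat >> h.py <<'E'
def wrist():
    s=bot.get_state(); f=bot.grab_frame('wrist'); T=np.eye(4); T[:3,:3]=Ro.from_quat(s['eef_rot']).as_matrix(); T[:3,3]=s['ee_pos']
    f['pose']=T@f['hand_eye']; return f
def st(t=''):
    s=bot.get_state(); print(t,'t=%.1f'%s['clock'],s['ee_pos'].round(4),'F',s['wrist_force'].round(1),'gap %.4f'%s['finger_gap'])
E
python3 - <<'E'
from h import *
bot.move_to([.40,-.07,.33],Q); st()
f=wrist(); save('w1',f['image']); print(f['pose'].round(3), f['fx'],f['cx'],f['cy'])
E
```

```text
t=2.0 [ 0.4    -0.0716  0.3299] F [-0.1 -0.2  0.8] gap 0.0850
[[ 0.866 -0.481 -0.135  0.433]
 [-0.499 -0.834 -0.235 -0.012]
 [-0.     0.271 -0.963  0.401]
 [ 0.     0.     0.     1.   ]] 300.7118953997479 281.28202851198864 212.80968971822477
```

View pics/w1.png

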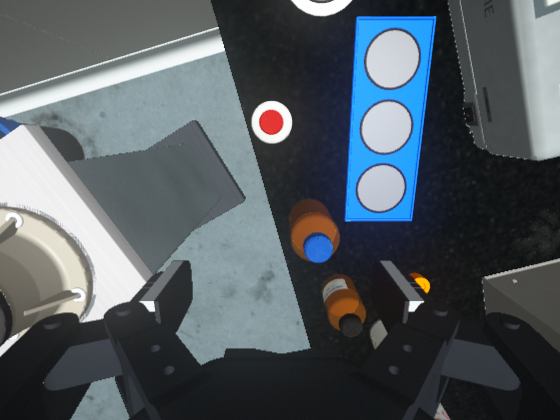

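The wrist view shows the red cap at (271,122), blue cap (318,247), black cap (349,325) and the seats at (392,58), (386,127) and (381,187). I'll cross-check these against the top camera.

```bash
cat >> h.py <<'E'
def cc(f,m,win,h,name):
    x0,x1,y0,y1=win; mm=np.zeros(m.shape,np.uint8); mm[y0:y1,x0:x1]=m[y0:y1,x0:x1]
    n,l,s,c=cv2.connectedComponentsWithStats(mm); i=1+np.argmax(s[1:,4])
    cn,_=cv2.findContours((l==i).astype(np.uint8),cv2.RETR_EXTERNAL,1); e=cv2.fitEllipse(cn[0]); u,v=e[0]
    p=ray(f,u,v,h); P=pts(f)[l==i]; print(name,s[i].tolist(),np.round(e[0],1),np.round(e[1],1),'ray',p.round(4),'depthz',np.median(P[:,2]).round(3)); return p
E
python3 - <<'E'
from h import *
f=wrist(); im=f['image'].astype(int); R,G,B=im[...,0],im[...,1],im[...,2]
cc(f,(R>150)&(G<90),(250,295,95,150),.082,'red')
cc(f,(B>120)&(R<90),(298,340,228,268),.118,'blue')
cc(f,(R<70)&(R>30)&(abs(R-B)<20),(335,366,312,338),.096,'black')
cc(f,(R>130)&(abs(R-B)<50),(362,424,22,95),.005,'L')
cc(f,(R>130)&(abs(R-B)<50),(355,414,97,157),.005,'M')
cc(f,(R>130)&(abs(R-B)<50),(350,409,160,216),.005,'R')
st()
E
```

```text
red [259, 110, 24, 25, 447] [270.8 122. ] [22.4 23.6] ray [ 0.4272 -0.0013  0.082 ] depthz 0.083
blue [304, 236, 29, 27, 621] [318.2 248.9] [26.3 28.2] ray [ 0.4071 -0.1324  0.118 ] depthz 0.119
black [340, 318, 24, 20, 347] [351.4 327.3] [19.  21.6] ray [ 0.3922 -0.249   0.096 ] depthz 0.097
L [366, 30, 53, 58, 2366] [392.1  58.6] [50.4 57.9] ray [ 0.5879 -0.0087  0.005 ] depthz 0.006
M [362, 102, 49, 51, 1989] [386.1 126.8] [47. 52.] ray [ 0.549  -0.0766  0.005 ] depthz 0.006
R [358, 165, 47, 46, 1675] [380.8 187.7] [43.3 47.4] ray [ 0.5102 -0.1446  0.005 ] depthz 0.007
 t=2.1 [ 0.4    -0.0714  0.3299] F [ 0.2 -0.4 -0.2] gap 0.0854
```

The two cameras agree within 4 mm, with a consistent offset, so I use averages. Now I pick and place the buffer bottle.

```bash
cat >> h.py <<'E'
off=np.array([.001,.0018])
SL,SM,SR,CO=SL+off,SM+off,SR+off,CO+off
def go(p,z,rate=.15,rot=None): bot.servo_line([p[0],p[1],z],rate=rate,rotation=rot)
def pick(p,z,hover,lift,q=Q,joint=True):
    if joint: bot.move_to([p[0],p[1],hover],q)
    go(p,z,.12); st('down'); bot.command_gripper(0.0); st('gripped'); go(p,lift,.15); st('lifted')
def place(p,z,travel,opening=.085,rot=None,up=.25):
    go(p,travel,.2,rot); go(p,z+.02,.15); go(p,z,.05); st('placed'); bot.command_gripper(opening); bot.wait(.2); st('open'); go(p,up,.2)
E
python3 - <<'E'
from h import *
p=np.array([.4262,-.0022])
pick(p,.087,.22,.16); f=bot.grab_frame('scene'); save('s2',f['image'][150:330,100:450])
E
```

```text
down t=4.0 [ 0.4269 -0.0022  0.0877] F [-0.  -0.4  0.1] gap 0.0855
gripped t=4.5 [ 0.4265 -0.0022  0.0876] F [-1.7 -0.3  5.2] gap 0.0438
lifted t=5.1 [ 0.4256 -0.0024  0.1594] F [-1.  -0.7 -1.9] gap 0.0434
```

View pics/s2.png

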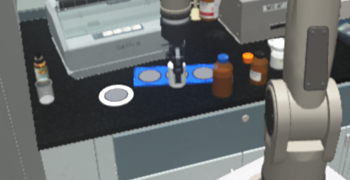

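The gap of 43 mm and the crop (bottle between the jaws at about (177,72)) show the buffer bottle is held. Placing it on the middle seat.

```bash
python3 - <<'E'
from h import *
place(SM,.0925,.16,up=.3)
bot.move_to([.41,-.11,.34],Q); f=wrist(); save('w3',f['image']); st()
E
```

```text
placed t=7.0 [ 0.5491 -0.0785  0.0927] F [-1.   0.5  3.6] gap 0.0435
open t=7.7 [ 0.5491 -0.0784  0.0925] F [-0.6 -0.7  0.3] gap 0.0851
 t=9.6 [ 0.4105 -0.1098  0.3395] F [ 0.4  0.8 -0.7] gap 0.0848
```

View pics/w3.png

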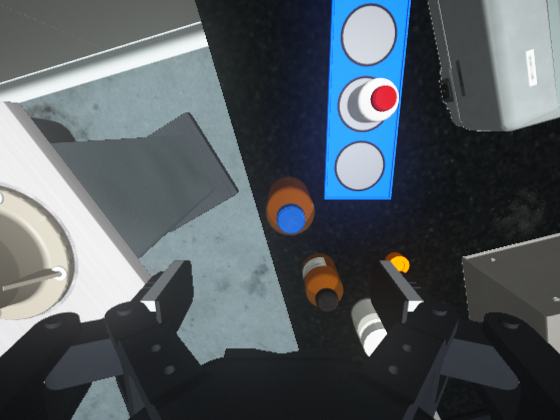

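The buffer stands upright on the middle seat, with its cap at (383,98). I check its offset numerically and map the printer's front face for the left-seat approach.

```bash
python3 - <<'E'
from h import *
f=wrist(); im=f['image'].astype(int); R,G,B=im[...,0],im[...,1],im[...,2]
r=cc(f,(R>150)&(G<90),(360,405,75,120),.087,'red')
l=cc(f,(R>130)&(abs(R-B)<50),(338,402,2,70),.005,'L'); q=cc(f,(R>130)&(abs(R-B)<50),(333,386,140,193),.005,'R')
m=(l+q)/2; d=(r-m)[:2]; print('buffer in tray xy',d@tx,d@ty)
cc(f,(B>120)&(R<90),(270,315,195,240),.118,'blue')
P=pts(f); k=(P[...,2]>.03)&(f['range_z']>0)&(P[...,0]>.58)&(P[...,1]<.1)
q=P[k]
for y in np.arange(-.1,.08,.02):
    w=q[abs(q[:,1]-y)<.01]
    if len(w): print(round(y,2),w[:,0].min().round(3),w[:,2].max().round(3))
E
```

```text
red [373, 87, 23, 25, 462] [383.8  98.7] [22.1 24.8] ray [ 0.5479 -0.0763  0.087 ] depthz 0.088
L [343, 7, 52, 58, 2375] [368.4  35.4] [50.4 58.1] ray [ 0.5879 -0.0086  0.005 ] depthz 0.006
R [336, 143, 47, 47, 1706] [359.2 166.3] [44.3 47.2] ray [ 0.5101 -0.1444  0.005 ] depthz 0.007
buffer in tray xy -0.0010691067183965812 -0.00043363224830210206
blue [277, 207, 28, 27, 626] [290.4 220.1] [26.8 27.8] ray [ 0.4072 -0.1326  0.118 ] depthz 0.119
-0.1 0.636 0.126
-0.08 0.64 0.126
-0.06 0.644 0.122
-0.04 0.648 0.113
-0.02 0.652 0.07
```

The buffer is within about 1 mm of its seat. Next the solvent bottle, with the jaws at yaw -15°.

```bash
cat >> h.py <<'E'
Q15=quat(np.array([np.cos(np.radians(-15)),np.sin(np.radians(-15))]))
E
python3 - <<'E'
from h import *
p=np.array([.4060,-.1343])
print(bot.ik([*SL,.24],Q15),bot.ik([*SL,.126],Q15))
pick(p,.1212,.25,.24,Q15); bot.wait(.2); st()
f=bot.grab_frame('scene'); save('s4',cv2.resize(f['image'][130:280,180:400],None,fx=3,fy=3))
E
```

```text
[ 0.52977285  0.55642433 -0.81893725  1.48157513  0.41402204  1.28321769
 -0.59329736] [ 0.49130115  0.66543806 -0.74862816  1.6134596   0.50141491  1.06390303
 -0.66168885]
down t=11.3 [ 0.4067 -0.1344  0.1219] F [-0.3  0.6  0.1] gap 0.0850
gripped t=11.7 [ 0.4064 -0.1344  0.1221] F [-1.  -0.5  5.8] gap 0.0541
lifted t=12.7 [ 0.4052 -0.1341  0.239 ] F [-0.1  0.2 -1.9] gap 0.0539
 t=12.9 [ 0.4054 -0.1341  0.2391] F [-0.4 -0.2 -2. ] gap 0.0537
```

View pics/s4.png

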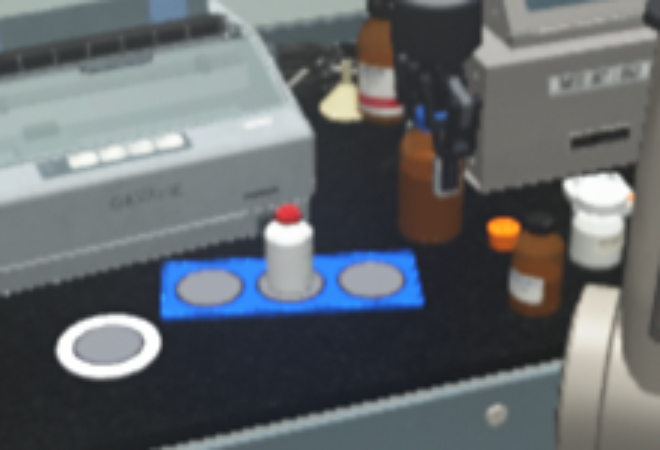

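The solvent bottle hangs upright in the jaws at about (432,190). Placing it on the left seat with a limited opening.

```bash
python3 - <<'E'
from h import *
place(SL,.1275,.24,opening=.072,up=.3)
bot.move_to([.41,-.11,.34],Q); bot.command_gripper(.085); f=wrist(); save('w5',f['image']); st()
im=f['image'].astype(int); R,G,B=im[...,0],im[...,1],im[...,2]
E
```

```text
placed t=15.5 [ 0.5874 -0.0108  0.1272] F [-0.3 -0.4 -0.3] gap 0.0538
open t=16.0 [ 0.5862 -0.0104  0.1269] F [-6.1  0.4  0. ] gap 0.0721
 t=18.2 [ 0.4106 -0.1095  0.3397] F [ 0. -1.  1.] gap 0.0850
```

View pics/w5.png

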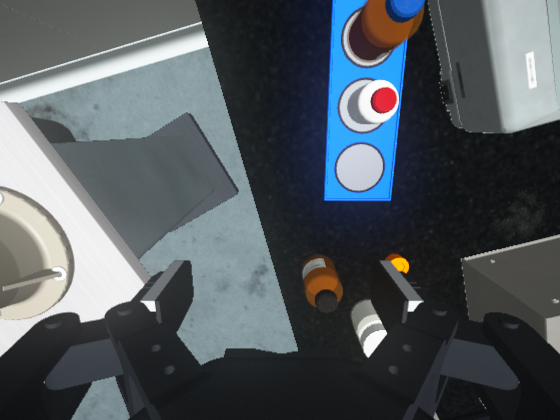

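The solvent bottle stands on the left seat, cap near (405,5). A 6 N sideways force appeared at release, so I'll check its position from the top camera later. Standard bottle next.

```bash
python3 - <<'E'
from h import *
p=np.array([.3912,-.2505])
pick(p,.1000,.23,.22,Q)
f=bot.grab_frame('top'); save('t6',cv2.resize(f['image'][175:275,140:430],None,fx=2.75,fy=2.75))
im=f['image'].astype(int); R,G,B=im[...,0],im[...,1],im[...,2]
E
```

```text
down t=20.2 [ 0.3918 -0.2507  0.1007] F [ 0.  -0.3  0.5] gap 0.0848
gripped t=20.6 [ 0.3916 -0.2507  0.1009] F [-1.2  0.7  5.1] gap 0.0474
lifted t=21.6 [ 0.3904 -0.2502  0.2189] F [-0.1  0.  -1.5] gap 0.0474
```

View pics/t6.png

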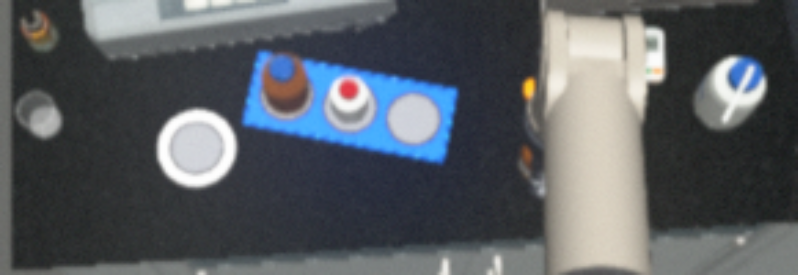

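In the top view, solvent at crop (283,85) and buffer (349,103) stand on their seats. I place the standard on the right seat, then check all three and look for the jar and stopper.

```bash
python3 - <<'E'
from h import *
place(SR,.1060,.22,up=.3)
bot.move_to([.38,-.24,.34],Q); f=wrist(); save('w7',f['image']); st()
f=bot.grab_frame('scene'); save('s7',f['image'])
E
```

```text
placed t=23.9 [ 0.5099 -0.146   0.106 ] F [-0.3 -0.   2. ] gap 0.0472
open t=24.6 [ 0.5101 -0.146   0.106 ] F [ 0.5 -0.7  0.2] gap 0.0846
 t=26.4 [ 0.3809 -0.2387  0.3393] F [-0.  -0.2  0.1] gap 0.0853
```

View pics/w7.png

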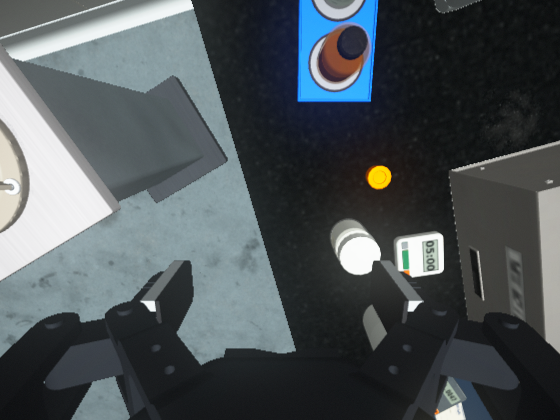

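View pics/s7.png

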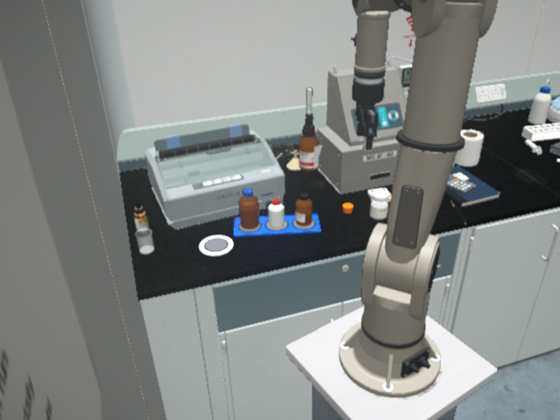

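All three bottles stand on the tray. In the wrist view the jar lid is at (358,252) and the stopper at (378,177); I measure both and check the caps from the top camera.

```bash
python3 - <<'E'
from h import *
f=wrist(); im=f['image'].astype(int); R,G,B=im[...,0],im[...,1],im[...,2]
cc(f,(R>225)&(G>225)&(B>225),(330,382,228,278),.076,'lid')
g=cc(f,(R>170)&(G>90)&(B<90),(360,396,160,192),.02,'stopper')
cc(f,(R<75)&(abs(R-B)<20),(336,368,25,60),.101,'blackcap')
P=pts(f); q=P[(P[...,2]>.071)&(P[...,2]<.082)&(f['range_z']>0)&(np.hypot(P[...,0]-.419,P[...,1]+.352)<.04)]; print('lid depth centre',(q.min(0)+q.max(0))[:2]/2,np.ptp(q,axis=0), q.mean(0))
f=bot.grab_frame('top'); im=f['image'].astype(int); R,G,B=im[...,0],im[...,1],im[...,2]
c=np.array([.5481,-.0802])
def rep(p): d=p[:2]-c; print('   tray xy',(d@tx).round(4),(d@ty).round(4))
rep(cc(f,(R>150)&(G<90)&(B<90),(255,280,198,220),.087,'red'))
rep(cc(f,(B>90)&(R<85)&(G<115),(235,252,193,206),.123,'blue'))
save('t8',cv2.resize(f['image'][185:240,220:315],None,fx=8,fy=8,interpolation=cv2.INTER_CUBIC))
E
```

```text
lid [339, 238, 41, 38, 1128] [358.7 256.2] [34.8 39.9] ray [ 0.4219 -0.3529  0.076 ] depthz 0.077
stopper [367, 167, 24, 24, 440] [378.7 178.5] [22.  23.7] ray [ 0.4935 -0.2957  0.02  ] depthz 0.02
blackcap [341, 28, 27, 32, 572] [354.3  42.6] [23.7 29.8] ray [ 0.5101 -0.1453  0.101 ] depthz 0.102
lid depth centre [ 0.42214421 -0.35373442] [0.04881817 0.04950013 0.00853157] [ 0.42187029 -0.35129322  0.07707945]
red [264, 205, 5, 5, 20] [266.1 207.3] [4.  4.6] ray [ 0.5467 -0.0785  0.087 ] depthz 0.088
   tray xy -0.0021 0.0008
blue [239, 195, 8, 10, 18] [242.2 199.3] [7.7 8.2] ray [ 0.5853 -0.0134  0.123 ] depthz 0.121
   tray xy -0.001 0.0765
```

View pics/t8.png

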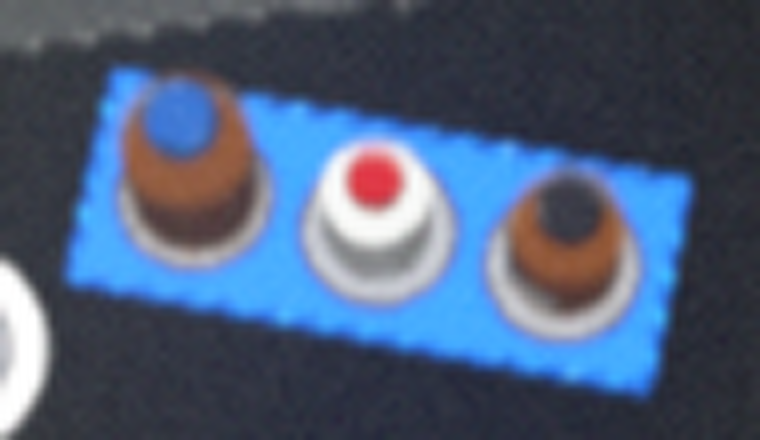

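All three caps are within about 2 mm of their seats. Jar next.

```bash
python3 - <<'E'
from h import *
p=np.array([.4207,-.3525])
pick(p,.0920,.22,.26,Q)
place(CO,.0978,.26,up=.3)
bot.move_to([.43,.02,.34],Q); f=wrist(); save('w9',f['image']); st()
E
```

```text
down t=28.5 [ 0.4213 -0.3528  0.0929] F [ 0.6 -0.7 -0.3] gap 0.0848
gripped t=28.9 [ 0.4213 -0.3531  0.093 ] F [-0.4 -0.5  6.1] gap 0.0513
lifted t=30.2 [ 0.42   -0.3521  0.2588] F [-0.5  0.6 -1.9] gap 0.0508
placed t=34.4 [0.559  0.1124 0.0981] F [-1.5 -0.9  4.3] gap 0.0512
open t=35.1 [0.5591 0.1125 0.0978] F [-0.2  0.   0.1] gap 0.0852
 t=37.0 [0.4308 0.0208 0.3397] F [-0.4  0.7 -0.3] gap 0.0851
```

View pics/w9.png

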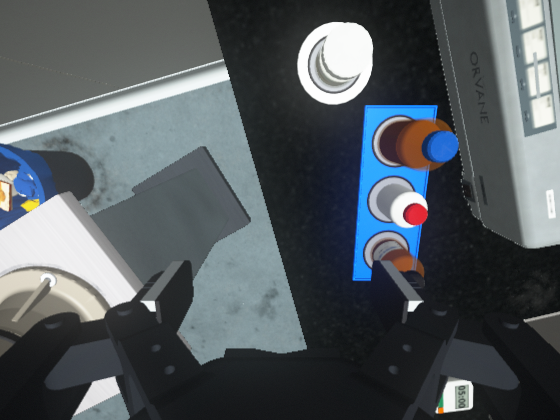

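The jar stands on the coaster, lid at (348,47). I measure the lid so the stopper can be placed on it.

```bash
python3 - <<'E'
from h import *
for f in (wrist(),bot.grab_frame('top')):
    P=pts(f); m=(f['range_z']>0)&(np.hypot(P[...,0]-.559,P[...,1]-.112)<.045)&(P[...,2]>.068)
    q=P[m&(P[...,2]<.094)]; print('lid',len(q),np.median(q,0).round(4),(q.min(0)+q.max(0)).round(4)/2,np.ptp(q,axis=0).round(3))
    c=P[(f['range_z']>0)&(np.hypot(P[...,0]-.559,P[...,1]-.112)<.08)&(P[...,2]<.01)&(f['image'].min(2)>140)]
    h=cv2.convexHull(c[:,:2].astype(np.float32)); print('coaster circle',cv2.minEnclosingCircle(h))
E
```

```text
lid 2268 [0.5565 0.112  0.0821] [0.5575  0.112   0.07655] [0.049 0.05  0.017]
coaster circle ((0.5592373609542847, 0.11402224749326706), 0.047112464904785156)
lid 196 [0.5562 0.1086 0.0811] [0.55685 0.1081  0.08105] [0.048 0.049 0.023]
coaster circle ((0.5601105093955994, 0.10964758694171906), 0.0500919483602047)
```

Jar and coaster centres agree within 1.7–3.5 mm in the two views. Now the stopper.

```bash
python3 - <<'E'
from h import *
p=np.array([.493,-.297])
bot.move_to([.46,-.23,.3],Q)
pick(p,.0755,.2,.26,Q)
f=wrist(); save('w10',f['image']); f=bot.grab_frame('scene'); save('s10',cv2.resize(f['image'][100:260,300:480],None,fx=3.5,fy=3.5))
E
```

```text
down t=39.8 [ 0.4937 -0.2973  0.0765] F [ 0.2  0.3 -0.2] gap 0.0849
gripped t=40.4 [ 0.4933 -0.2972  0.0761] F [-0.7  0.9  4.4] gap 0.0275
lifted t=41.8 [ 0.4924 -0.2968  0.2588] F [ 0.2  0.5 -0.6] gap 0.0271
```

View pics/w10.png

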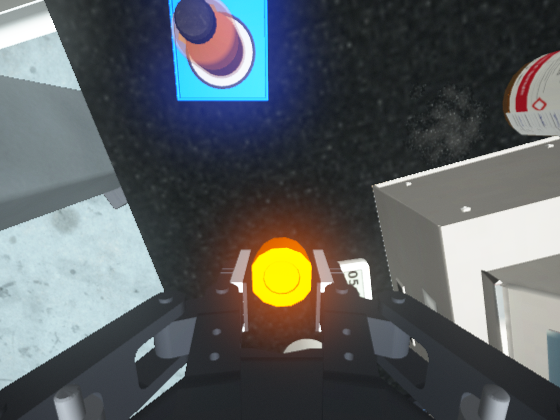

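View pics/s10.png

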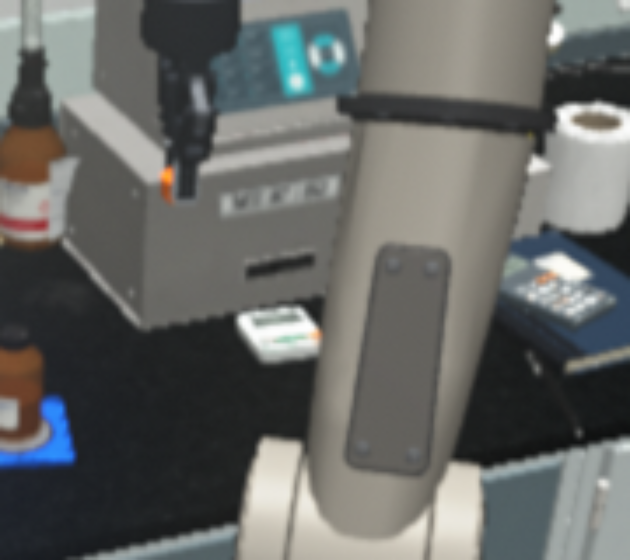

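The stopper is held between the pads at (282,275). I measure its offset and level in the hand before placing it.

```bash
python3 - <<'E'
from h import *
f=wrist(); im=f['image'].astype(int); R,G,B=im[...,0],im[...,1],im[...,2]
P=pts(f); m=(R>220)&(G>170)&(B<110)&(f['range_z']>0)
q=P[m]; z=np.median(q[:,2]); q=q[abs(q[:,2]-z)<.006]; print(len(q),z)
A=np.c_[q[:,:2]-q[:,:2].mean(0),np.ones(len(q))]; s=np.linalg.lstsq(A,q[:,2],rcond=None)[0]; print('slope',s)
p=cc(f,m,(230,330,230,320),z,'stoptop'); st()
E
```

```text
2859 0.20319904939313357
slope [0.00133944 0.00804828 0.20309661]
stoptop [252, 248, 60, 59, 2876] [281.2 276.6] [58.6 60.9] ray [ 0.4926 -0.2946  0.2032] depthz 0.203
 t=41.9 [ 0.4926 -0.2968  0.259 ] F [-0.2 -0.8 -0. ] gap 0.0275
```

It is level, sits 2 mm off the TCP, and its underside is 76 mm below the TCP. I place it at the corrected position.

```bash
python3 - <<'E'
from h import *
p=np.array([.557,.1095])
place(p,.1578,.26,opening=.06,up=.32)
bot.move_to([.43,.02,.36],Q); f=wrist(); save('w11',f['image']); st()
f=bot.grab_frame('top'); save('t11',cv2.resize(f['image'][175:275,140:430],None,fx=2.75,fy=2.75))
E
```

```text
placed t=45.4 [0.5568 0.1095 0.1574] F [ 0.8  0.4 -0.4] gap 0.0271
open t=46.0 [0.557  0.1095 0.1578] F [ 0.1 -0.7  0.7] gap 0.0598
 t=47.7 [0.4306 0.0206 0.3594] F [ 0.1  0.5 -0.1] gap 0.0598
```

View pics/w11.png

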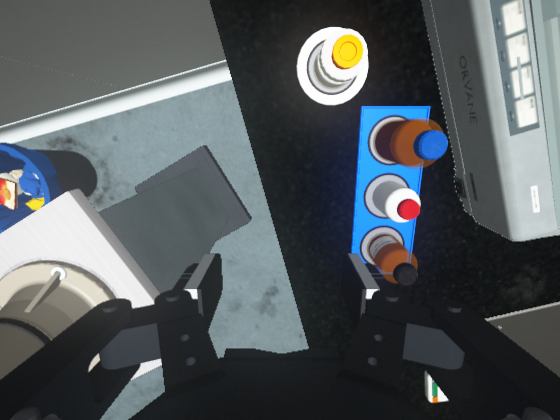

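View pics/t11.png

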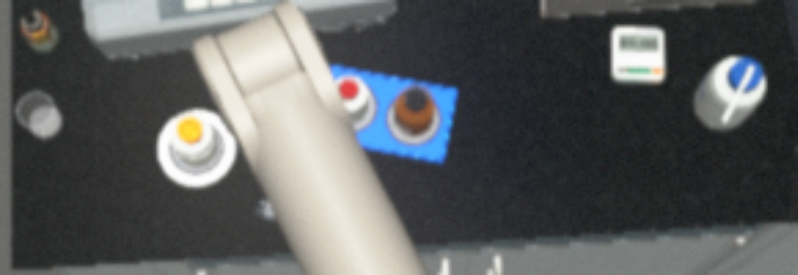

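Stopper on the lid at wrist (347,51); the timer and wash bottle look unmoved. Final numeric check.

```bash
python3 - <<'E'
from h import *
f=wrist(); im=f['image'].astype(int); R,G,B=im[...,0],im[...,1],im[...,2]
a=cc(f,(R>170)&(G>110)&(B<110),(325,370,30,75),.101,'stopper')
P=pts(f); q=P[(f['range_z']>0)&(np.hypot(P[...,0]-.557,P[...,1]-.112)<.045)&(P[...,2]>.072)&(P[...,2]<.088)]; print('lid',(q.min(0)+q.max(0))[:2]/2)
c=np.array([.549,-.0766])
for p in (cc(f,(B>120)&(R<90)&(G<150),(410,452,125,165),.123,'blue'),cc(f,(R>150)&(G<90),(393,425,195,222),.087,'red'),cc(f,(R<75)&(abs(R-B)<20),(390,418,262,286),.101,'black')):
    d=p[:2]-c; print('tray xy',(d@tx).round(4),(d@ty).round(4))
f=bot.grab_frame('top'); im=f['image'].astype(int); w=im.min(2)>150
cc(f,w,(360,385,183,207),.018,'timer'); cc(f,w,(392,420,190,225),.1,'wash')
im=f['image'].astype(int); a=cc(f,(im[...,0]>170)&(im[...,2]<90),(200,218,215,230),.101,'stop top')
f=bot.grab_frame('scene'); save('s12',cv2.resize(f['image'][150:290,110:330],None,fx=3.5,fy=3.5))
E
```

```text
stopper [332, 36, 31, 35, 786] [347.5  52.7] [28.8 32.9] ray [0.5562 0.1111 0.101 ] depthz 0.101
lid [0.5577152  0.11183065]
blue [419, 132, 29, 29, 682] [432.9 146.1] [26.8 30.5] ray [ 0.5867 -0.0089  0.123 ] depthz 0.124
red [399, 201, 21, 20, 318] [409.2 210.8] [18.5 20.2] ray [ 0.5485 -0.0755  0.087 ] depthz 0.088
black [390, 264, 28, 22, 462] [404.6 276.1] [22.6 27.8] ray [ 0.5079 -0.1422  0.101 ] depthz 0.101
tray xy -0.001 0.0774
tray xy -0.001 0.0007
tray xy -0.0031 -0.0773
timer [362, 185, 20, 20, 325] [371.5 194.2] [20.4 21.7] ray [ 0.4961 -0.431   0.018 ] depthz 0.017
wash [398, 196, 20, 24, 234] [406.7 207. ] [17.8 20.7] ray [ 0.4023 -0.4988  0.1   ] depthz 0.114
stop top [205, 219, 8, 7, 46] [208.7 222. ] [6.5 7.3] ray [0.5547 0.1075 0.101 ] depthz 0.101
```

View pics/s12.png

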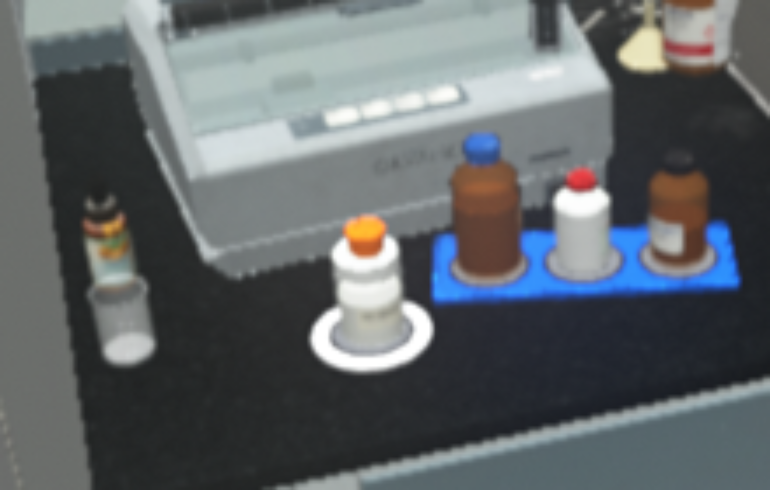

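The picture shows all five items upright and in place: stopper (365,235) on the jar, bottles at (485,215), (582,225) and (679,215). Handing in.

```bash
python3 - <<'E'
from h import *
st(); bot.finish_job()
E
```

```text
t=47.9 [0.4307 0.0208 0.3595] F [0.3 0.1 0.3] gap 0.0599
the job is handed in; nothing more can be done
```

The bench is set out as asked, and I handed the job in at 47.9 s of the 118 s allowed.

| Item | Where it stands | Last measured offset |
|---|---|---|
| Blue-capped bottle | left tray seat | about 1 mm |
| Red-capped bottle | middle tray seat | about 1 mm |
| Black-capped bottle | right tray seat | about 3 mm |
| Bead jar | white coaster | about 2–3.5 mm, measured before the stopper was placed on it |
| Orange stopper, wide end up | jar lid | about 2 mm from the lid's centre, top at the expected 101 mm |

- **Upright and still:** everything looks upright in the last scene picture, and the gripper was clear of it all. I did not measure speeds or tilt angles.
- **Bystanders:** the timer and wash bottle measured within about 1 mm of their starting positions. I checked the beaker only by eye, where it looks unmoved.
- **Disagreements:** the wrist and top cameras differ by a steady 2–4 mm. I averaged them for nearly all targets, and the 12 mm tolerance covers the difference.
- **Contact:** the wrist read about 6 N sideways when I released the blue-capped bottle, possibly a finger brushing the printer. Later checks showed the bottle still centred.

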